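Stand the gel cassette in the reader and start it

ROBOT

A 6-joint arm with a two-finger parallel gripper is mounted at the origin on the work surface. World frame = base frame: x ahead of the robot, y to its left, z up, the work surface at z = 0. Lengths are in m, angles in rad, forces in N, time in s.
With the tool pointing down it reaches from about 0.35 to 0.775 m from the base axis. Payload 7.3 kg.
Tool frame: the origin (TCP) lies on the mounting face of the last link; the fingertips stand 178 mm ahead of it and the grasp point (between the pads) lies 159 mm ahead of it (robot.tcp_to_tips is the distance from the TCP to the fingertips, in m); z points along the fingers, y is the direction in which the jaws open and shut (so a half turn about z gives the same grasp; the last joint's range is limited). The gripper opens to 92 mm and grips with 3 to 60 N. Pads are 19 mm wide; open, the fingers measure 130 mm over their backs; the gripper's body (75 mm by 190 mm) begins 47 mm behind the grasp point.
Start: joints at [0.976, 0.342, 1.524, -0, 1.275, -0.146], TCP at [0.228, 0.473, 0.405] pointing down, gripper open.
Joint ranges: [-2.53, 2.53], [-0.77, 2.02], [0.04, 2.7], [-1, 4.14], [0.28, 2.66], [-3.11, 3.11]. Speed limits (rad/s): [2.57, 2.57, 3.14, 3.14, 3.14, 3.14].

INTERFACE

Orientations are given as [roll, pitch, yaw] about the fixed x, y, z axes, in that order (R = Rz(yaw) Ry(pitch) Rx(roll)).
In Python, from cell import robot, viewer gives the robot as it stands.
- The arm moves only by the shell command python3 -m creep 'ROWS' [OPENING] [FORCE]. ROWS is JSON, a list that holds one entry, the list of rows, each a list of 6 numbers: the shift along the world's x, y, z in mm, then the turn, a rotation vector about the world's x, y, z in degrees. A call has 1 to 5 rows; each row shifts and turns the pose as measured when the row begins; what a row does not reach is not made up. A row lasts 1/12 s, in which the tool goes at most 41.7 mm and 7.16 degrees, less where a joint would pass 70% of its speed; a pose out of reach is approached as far as the arm can. A call with a gripper value outside its range is refused whole. OPENING is the closure, from -1 (fully open) to 1 (shut), set as the call begins (- or left out, the last holds). The fingers move at their own pace and stop on an object; FORCE is the grip in N (left out, the last holds). Time passes only in rows, so rows that do not move let the fingers close. It gives the time, the measured TCP pose, the force and the opening at its end, in the units of the state.
- robot.observe(): the state, without advancing time (a new reading comes with each control period).
- viewer.read_camera(name): name is "scene" or "top"; returns the picture (420x560x3 uint8, blue, green, red); there is no depth.
- viewer.camera_model(name): a dict with "fx", "fy", "cx", "cy" (pixels), "k1" (the pictures are not rectified: a ray, as slopes to the right and down, at radius r is drawn at 1 + k1 r^2 times it, then the intrinsics apply), "pose" (4x4, takes a point from camera to world coordinates). Camera axes: x right, y up, looking along -z (the intrinsics and any distortion apply to the point x, -y, -z); pixel columns grow to the right and rows downward; lengths in m; the calibration is good to about 2 mm. A picture is of the moment at which its call begins. camera_model takes no time and is no camera call.
- robot.hand_in(): hands the job in, once; it reports no verdict.
The state is a dict: "time": time; "qpos": joint angles; "qvel": joint speeds; "joint_efforts": joint torques, N m; "tool_pos": TCP position; "tool_rot": TCP orientation; "contact_force": force on the tool from outside, world axes, zero at the start; "torque": the same for the moment, N m; "opening": finger opening in m.
Only numpy, scipy, OpenCV 4.12 (cv2) and the standard library are available. Lean on these libraries where they do the work, as an engineer would, in place of code of your own. Each camera call takes 0.05 s, during which the arm holds its last target. There are 200 camera calls.

TASK

Take the gel cassette with the red grip bar out of the blue draining rack and stand it upright in the slot of the white reader, lowered fully home and not dropped in. Then, with it in place, press the reader's green start button all the way down and let it go. Leave the other two cassettes in the rack and the bottle, timer, marker and pipette where they are.

Things in the scene. Friction and masses are not known exactly. Their poses are not given: they have to be found in the camera images.
- cassette_red: gel cassette with red grip bar and red edges: an upright rigid plate 100 wide (its y) x 90 tall (its z), the lower 66 mm clear plastic 8 thick (its x), the top 24 mm a red grip bar 12 thick, 100 long. About 0.11 kg. Origin: centre of its lower edge; z up. Both faces and both ends are alike, so it may go in either way round. At the start it stands in one of the three slots of the rack
- cassette_white: a standing gel cassette like cassette_red but with a white grip bar and edges; stays in the rack. Origin and axes as for the red one
- cassette_green: a standing gel cassette like cassette_red but with a green grip bar and edges; stays in the rack. Origin and axes as for the red one
- rack: fixed blue plastic draining rack, 200 (x) x 130 (y) base 8 mm thick, with three slots that run along its y, at x = -75, 0 and +75 mm, each holding one cassette between ribs that end 32 mm above the slot floor. Origin: centre of its underside on the bench; the slot floor is 8 mm up, so cassette tops are at 98 mm. 63 mm free between neighbouring grip bars
- reader: fixed white reader box 150 (x) x 210 (y) x 60 tall, with a black-rimmed slot in its top and a green button. Origin: centre of its underside on the bench; front faces its -x. It may stand to the robot's left or right, with the rack on the other side
- reader_slot (a point): centre of the slot floor in the reader, 25 mm above the bench, at (0, +30 mm) of the reader's middle; axes as the reader's. Slot along y: 104 long, 11 wide, walls upright to the reader's top 35 mm above the floor; on it a black 45 degree funnel rim, 7 high, opens the mouth to 25 x 118 mm. A cassette fully home has its lower edge's centre here and its top 115 mm above the bench
- start_top (a point): centre of the top of the green start button (30 mm across) on the reader's top, at (-32, -70 mm) of the reader's middle; pressed straight down
- start (a joint): travel of the start button: 0 up, 0.006 m fully down; a spring of about 5 N at full travel brings it back
- bottle: clear bottle with white cap, 68 across, 150 tall, a bystander; origin at its foot
- timer: small grey timer, 60 x 70 x 22, a bystander; origin at its underside
- marker: white and blue marker pen lying along its x, 140 long, 15 thick, a bystander; origin at its underside
- pipette: grey pipette lying along its x, 245 long, 26 thick, a bystander; origin at its underside

How it is judged:
By the outcome, as a careful person would: the job done as asked, in the order asked, and still so for the second after the job is handed in, with the robot touching nothing.
It also fails if it takes over 51 s, if anything falls off the work surface, if the arm or the gripper's body presses on something with over 40 N, if the wrist force passes 120 N, or if a joint passes its speed limit or range.

## Working session

There is one attempt and no reset: what is moved stays moved. The work goes in short steps, Python scripts to look and compute and a shell command to move; the robot and the scene stay as the last step left them, time stands still between calls to the robot, and variables do not carry over. Pictures are saved under pics/ and viewed, about 8 in all and at most 12, crops included, and the job is handed in when it is done.

```bash
mkdir -p pics; ls; cat > h.py <<'E'
import numpy as np, cv2
from cell import robot, viewer
def ray(name,u,v):
    m=viewer.camera_model(name);P=np.array(m["pose"])
    K=np.array([[m["fx"],0,m["cx"]],[0,m["fy"],m["cy"]],[0,0,1.]])
    a,b=cv2.undistortPoints(np.array([[[u,v]]],float),K,np.array([m["k1"],0,0,0.]))[0,0]
    return P[:3,3],P[:3,:3]@np.array([a,-b,-1])
def at_z(name,u,v,z):
    o,d=ray(name,u,v);return o+d*(z-o[2])/d[2]
def proj(name,p):
    m=viewer.camera_model(name);P=np.array(m["pose"])
    c=P[:3,:3].T@(np.array(p)-P[:3,3]);a,b=c[0]/-c[2],-c[1]/-c[2];s=1+m["k1"]*(a*a+b*b)
    return np.array([m["fx"]*a*s+m["cx"],m["fy"]*b*s+m["cy"]])
E
python3 - <<'E'
from h import *
for n in("scene","top"):
    cv2.imwrite(f"pics/{n}0.png",viewer.read_camera(n)); m=viewer.camera_model(n)
    print(n,{k:np.round(m[k],3).tolist() for k in m})
print(robot.observe())
E
```

```text
pics
scene {'fx': 461.841, 'fy': 461.841, 'cx': 282.933, 'cy': 209.21, 'k1': -0.071, 'pose': [[0.404, -0.764, 0.503, 1.087], [0.914, 0.345, -0.212, -0.27], [-0.011, 0.546, 0.838, 1.063], [0.0, 0.0, 0.0, 1.0]]}
top {'fx': 391.349, 'fy': 391.349, 'cx': 275.613, 'cy': 207.587, 'k1': -0.112, 'pose': [[-0.03, 0.988, -0.152, 0.359], [-1.0, -0.031, -0.003, 0.003], [-0.008, 0.151, 0.988, 1.193], [0.0, 0.0, 0.0, 1.0]]}
{'time': 0.1, 'qpos': array([ 9.75968528e-01,  3.42639292e-01,  1.52488881e+00,  8.13374379e-06,
        1.27540122e+00, -1.46015633e-01]), 'qvel': array([-0.0005514 , -0.00097716, -0.00364103,  0.00011618,  0.00147581,
        0.00011524]), 'joint_efforts': array([ 1.91041931e-03, -4.32007813e+01, -2.44693136e+01,  7.19409669e-02,
        5.26517385e-02,  3.50970559e-07]), 'tool_pos': array([0.22771755, 0.47291761, 0.40413285]), 'tool_rot': array([-3.14027134e+00, -2.02176832e-04,  2.69277798e+00]), 'contact_force': array([-0.12556319, -0.72241923, -0.1564197 ]), 'torque': array([0.0001515 , 0.01626353, 0.0188163 ]), 'opening': 0.09200502210493548}
```

View pics/top0.png

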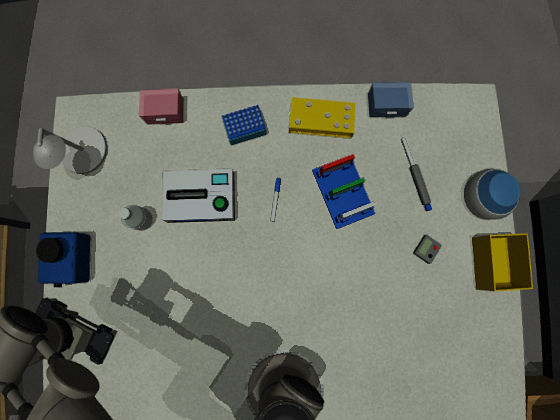

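View pics/scene0.png

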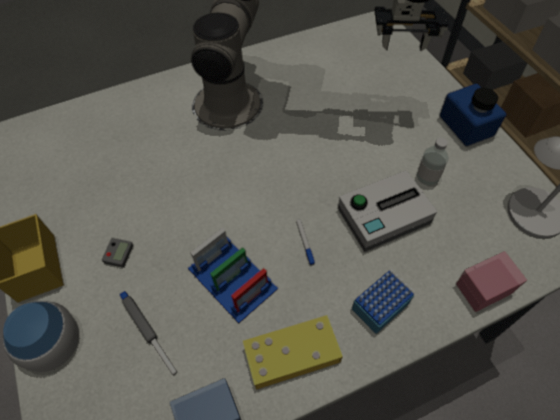

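The top view shows the reader to the robot's left (pixels 163-236, 170-222), with the slot near (187,194) and the button at (220,204). The rack is on the right, with the red cassette in its far slot at (337,163). I'll zoom in for accurate pixel positions.

```bash
python3 - <<'E'
from h import *
t=cv2.imread("pics/top0.png");s=cv2.imread("pics/scene0.png")
f=lambda im,x,y,w,h:cv2.resize(im[y:y+h,x:x+w],(400,300),interpolation=cv2.INTER_CUBIC)
cv2.imwrite("pics/z1.png",np.vstack([np.hstack([f(t,155,155,88,66+9),f(t,305,150,80,60)]),np.hstack([f(s,335,175,104,78),f(s,185,220,104,78)])]))
for n,im in(("top",t),("scene",s)):
    hsv=cv2.cvtColor(im,cv2.COLOR_BGR2HSV)
    for nm,box,lo,hi in(("red",(305,150,80,30) if n=="top" else (220,260,60,60),None,None),("green",(205,190,35,30) if n=="top" else (345,190,30,25),40,80)):
        x,y,w,h=box;H=hsv[y:y+h,x:x+w]
        m=((H[...,1]>140)&(H[...,2]>60)&(((H[...,0]<8)|(H[...,0]>172)) if nm=="red" else ((H[...,0]>lo)&(H[...,0]<hi))))
        ys,xs=np.nonzero(m);r=cv2.minAreaRect(np.c_[xs+x,ys+y].astype(np.float32))
        print(n,nm,len(xs),xs.mean()+x,ys.mean()+y,cv2.boxPoints(r).round(1).tolist())
        V=H[...,2][m];
        if nm=="red":
            b=m&(H[...,2]>np.percentile(V,60));yy,xx=np.nonzero(b);print(" bright",xx.mean()+x,yy.mean()+y,np.percentile(V,[10,50,90]),cv2.boxPoints(cv2.minAreaRect(np.c_[xx+x,yy+y].astype(np.float32))).round(1).tolist())
E
```

```text
top red 147 337.19727891156464 162.10204081632654 [[320.0, 166.39999389648438], [352.3999938964844, 153.39999389648438], [355.29998779296875, 160.6999969482422], [322.8999938964844, 173.6999969482422]]
 bright 335.1034482758621 162.93103448275863 [ 81.6 147.  155.4] [[322.1000061035156, 165.60000610351562], [352.20001220703125, 153.89999389648438], [353.3999938964844, 157.0], [323.29998779296875, 168.6999969482422]]
top green 75 219.21333333333334 202.58666666666667 [[213.0, 203.0], [219.5, 196.5], [225.5, 202.5], [219.0, 209.0]]
scene red 217 248.49769585253455 283.7327188940092 [[230.6999969482422, 295.5], [263.20001220703125, 267.8999938964844], [266.5, 271.79998779296875], [234.0, 299.3999938964844]]
 bright 248.6341463414634 283.0365853658537 [ 81. 116. 120.] [[233.0, 295.0], [263.6000061035156, 268.6000061035156], [265.0, 270.20001220703125], [234.39999389648438, 296.6000061035156]]
scene green 69 359.231884057971 199.36231884057972 [[354.0, 196.0], [364.0, 196.0], [364.0, 203.0], [354.0, 203.0]]
```

View pics/z1.png

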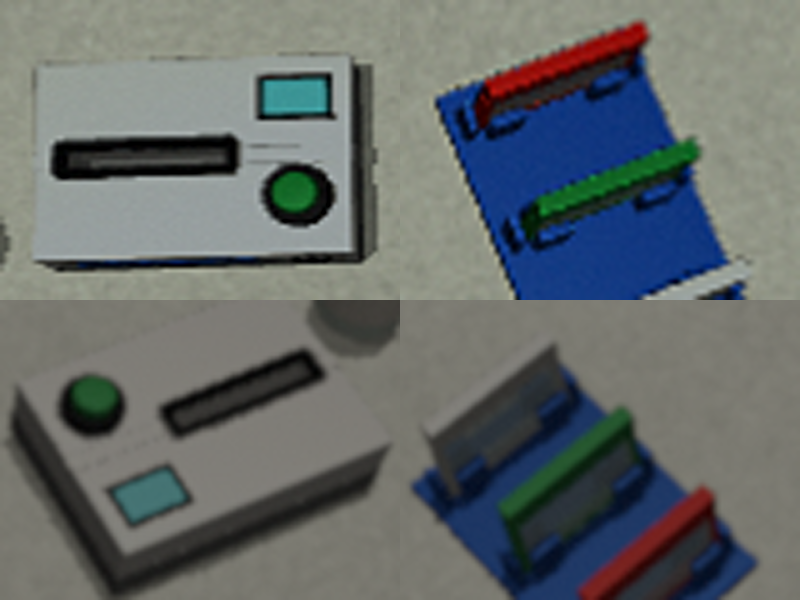

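```bash
cat > fit.py <<'E'
from h import *
from scipy.optimize import least_squares
def W(pose,p):
    x,y,a=pose;c,s=np.cos(a),np.sin(a);return [x+c*p[0]-s*p[1],y+s*p[0]+c*p[1],p[2]]
def fit(obs,x0):
    g=lambda q:np.concatenate([proj(n,W(q,p))-uv for n,p,uv in obs])
    r=least_squares(g,x0,loss="soft_l1");print(np.round(r.x,4),np.round(r.fun.reshape(-1,2),1).tolist());return r.x
E
python3 - <<'E'
from fit import *
T=lambda u,v:np.array([(u+.5)/(400/88)-.5+155,(v+.5)/4-.5+155])
S=lambda u,v:np.array([(u+.5)/(400/104)-.5+335,(v-300+.5)/(300/78)-.5+175])
R=[("top",(.075,.105,.06),T(36,66)),("top",(.075,-.105,.06),T(351,56)),("top",(-.075,-.105,.06),T(350,251)),("top",(-.075,.105,.06),T(36,261)),
("top",(0,.03,.067),T(145,157)),("scene",(-.075,-.105,.06),S(18,387)),("scene",(.075,-.105,.06),S(126,556)),("scene",(.075,.105,.06),S(391,446)),("scene",(0,.03,.067),S(243,391))]
q=fit(R,[.5,.2,0]);print("slot",W(q,(0,.03,0)),"btn",W(q,(-.032,-.07,.07)))
for z in(.066,.072,.078):print(z,at_z("top",219.3,202.6,z),at_z("scene",359.2,199.4,z))
for n,uv in(("top",(337.7,161.3)),("scene",(249,282.6))):print("red",at_z(n,*uv,.098))
for n,a,b in(("top",(322.1,167.5),(353.2,155.4)),("scene",(233,296),(265,269))):
    A,B=at_z(n,*a,.098),at_z(n,*b,.098);d=A-B;print(A,B,np.linalg.norm(d),np.degrees(np.arctan2(d[0],d[1])))
# wireframe overlay of a guess
E
```

```text
[0.5817 0.2388 0.0069] [[-0.3, -0.7], [-0.3, -1.1], [0.9, -0.1], [-0.8, 0.0], [-0.3, -0.4], [-1.0, -1.1], [-0.7, 0.1], [0.6, -1.0], [-0.3, 0.0]]
slot [np.float64(0.5815056928868669), np.float64(0.2687659444744329), 0] btn [np.float64(0.5502011436943615), np.float64(0.16854606022058835), 0.07]
0.066 [0.55128049 0.17086921 0.066     ] [0.54264624 0.17587447 0.066     ]
0.072 [0.55025417 0.16997437 0.072     ] [0.54592253 0.17318999 0.072     ]
0.078 [0.54922784 0.16907952 0.078     ] [0.54919881 0.17050552 0.078     ]
red [ 0.6563342  -0.17716512  0.098     ]
red [ 0.65775823 -0.17654314  0.098     ]
[ 0.63916038 -0.13100137  0.098     ] [ 0.67281176 -0.22343674  0.098     ] 0.09837028602030515 -20.004194791265913
[ 0.67339126 -0.22120126  0.098     ] [ 0.6411955  -0.13029628  0.098     ] 0.09643797282664303 160.49741415762088
```

```bash

python3 -m creep '[[[22,-33,0,0,0,-4],[22,-33,0,0,0,-4],[22,-33,0,0,0,-4],[22,-33,0,0,0,-4],[22,-33,0,0,0,-4]]]' -0.087 30
python3 -m creep '[[[22,-33,0,0,0,-4],[22,-33,0,0,0,-4],[22,-33,0,0,0,-4],[22,-33,0,0,0,-4],[22,-33,0,0,0,-4]]]'
python3 -m creep '[[[22,-33,0,0,0,-4],[22,-33,0,0,0,0],[22,-33,0,0,0,0],[22,-33,0,0,0,0],[22,-33,0,0,0,0]]]'
```

```text
time: 0.52
tool_pos: [0.3359, 0.3069, 0.4017]
tool_rot: [-3.138, -0.003, 2.344]
contact_force: [0.8, -0.1, 1.0]
opening: 0.0632
time: 0.93
tool_pos: [0.4484, 0.1327, 0.4008]
tool_rot: [-3.136, -0.004, 1.978]
contact_force: [0.9, 1.7, 0.1]
opening: 0.0498
time: 1.35
tool_pos: [0.5614, -0.0423, 0.3996]
tool_rot: [-3.134, -0.005, 1.899]
contact_force: [0.7, 0.7, 0.4]
opening: 0.0496
```

```bash
cat > go.py <<'E'
import sys;from h import *
from scipy.spatial.transform import Rotation as Ro
x,y,z,yaw=map(float,sys.argv[1:5])
o=robot.observe();d=Ro.from_euler("xyz",[180,0,yaw],degrees=True)*Ro.from_euler("xyz",o["tool_rot"]).inv()
print("d",np.round((np.array([x,y,z])-o["tool_pos"])*1e3,1),"rot",np.round(d.as_rotvec(degrees=True),2),"t",o["time"],"F",np.round(o["contact_force"],1),"open",o["opening"])
E
python3 -m creep '[[[24,-33,0,0,0,0],[24,-33,0,0,0,0],[24,-33,0,0,0,0],[22,-33,0,0,0,1],[0,0,0,0,0,0]]]'
python3 go.py .657 -.177 .38 110
```

```text
time: 1.77
tool_pos: [0.658, -0.1857, 0.3946]
tool_rot: [-3.13, -0.007, 1.91]
contact_force: [-1.1, 0.9, -0.6]
opening: 0.0501
d [ -1.    8.7 -14.6] rot [-0.14 -0.78  0.55] t 1.7667 F [-1.1  0.9 -0.6] open 0.05010768244064619
```

Correct the pose and descend to just above the bar, then look.

```bash

python3 -m creep '[[[-1,9,-20,0,-0.8,0.5],[0,0,-30,0,0,0],[0,0,-30,0,0,0],[0,0,0,0,0,0]]]'
python3 go.py .657 -.177 .29 110
python3 - <<'E'
from h import *
t=viewer.read_camera("top");s=viewer.read_camera("scene")
f=lambda im,x,y,w,h:cv2.resize(im[y:y+h,x:x+w],(400,400),interpolation=cv2.INTER_CUBIC)
cv2.imwrite("pics/a.png",np.hstack([f(t,290,110,110,110),f(s,185,215,110,110)]))
E
```

```text
time: 2.1
tool_pos: [0.6576, -0.181, 0.3091]
tool_rot: [3.14, -0.002, 1.914]
contact_force: [-1.1, 0.6, -1.2]
opening: 0.05
d [ -0.6   4.  -19.1] rot [-0.15  0.02  0.36] t 2.1 F [-1.1  0.6 -1.2] open 0.05001041991613243
```

View pics/a.png

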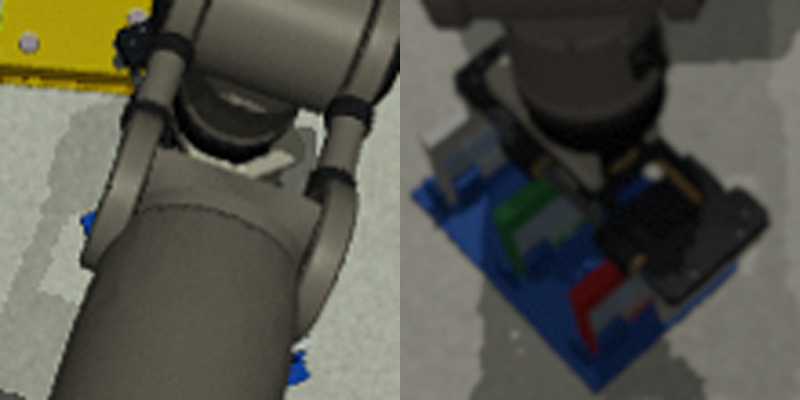

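Nothing looks amiss: the fingers in the scene crop straddle the red bar, around (640,270). I'll descend the rest of the way and grip.

```bash

python3 -m creep '[[[-1,4,-20,0,0,0.4],[0,0,-20,0,0,0],[0,0,-16,0,0,0],[0,0,-7,0,0,0],[0,0,0,0,0,0]]]'
python3 go.py .657 -.177 .243 110
```

```text
time: 2.62
tool_pos: [0.661, -0.1776, 0.2643]
tool_rot: [3.118, 0.017, 1.922]
contact_force: [-1.2, 0.7, 0.3]
opening: 0.0498
d [ -4.    0.6 -21.3] rot [ 0.47  1.59 -0.14] t 2.6167 F [-1.2  0.7  0.3] open 0.04981027659728203
```

```bash

python3 -m creep '[[[-4,0,-10,0.5,1.6,0],[0,0,-7,0,0,0],[0,0,0,0,0,0]]]'
python3 go.py .657 -.177 .243 110
python3 -m creep '[[[0,0,0,0,0,0]]]'
python3 go.py .657 -.177 .243 110
```

```text
time: 2.87
tool_pos: [0.658, -0.1778, 0.2515]
tool_rot: [3.138, 0.003, 1.923]
contact_force: [-0.3, -0.7, 0.5]
opening: 0.0499
d [-1.   0.8 -8.5] rot [ 0.09  0.25 -0.16] t 2.8667 F [-0.3 -0.7  0.5] open 0.049873066150210074
time: 2.95
tool_pos: [0.6581, -0.1779, 0.252]
tool_rot: [3.138, 0.003, 1.923]
contact_force: [0.2, -0.3, -0.0]
opening: 0.0498
d [-1.1  0.9 -9. ] rot [ 0.1   0.28 -0.15] t 2.95 F [ 0.2 -0.3 -0. ] open 0.049807045420943837
```

```bash

python3 -m creep '[[[-1,1,-9,0.1,0.3,-0.2],[0,0,-1,0,0,0],[0,0,0,0,0,0]]]'
python3 go.py .657 -.177 .243 110
python3 -m creep '[[[0,0,0,0,0,0],[0,0,0,0,0,0],[0,0,0,0,0,0],[0,0,0,0,0,0],[0,0,0,0,0,0]]]' 1 25
python3 -m creep '[[[0,0,0,0,0,0],[0,0,0,0,0,0],[0,0,0,0,0,0]]]'
python3 go.py .657 -.177 .243 110
```

```text
time: 3.2
tool_pos: [0.6573, -0.177, 0.2424]
tool_rot: [3.141, 0.001, 1.919]
contact_force: [-1.0, 0.3, -0.1]
opening: 0.0499
d [-0.3  0.   0.6] rot [0.04 0.08 0.08] t 3.2 F [-1.   0.3 -0.1] open 0.04986174045109583
time: 3.62
tool_pos: [0.6574, -0.177, 0.2426]
tool_rot: [3.14, 0.001, 1.919]
contact_force: [-0.4, 0.0, 0.0]
opening: 0.0211
time: 3.87
tool_pos: [0.6574, -0.1771, 0.2427]
tool_rot: [3.14, 0.001, 1.919]
contact_force: [0.2, -0.6, -1.2]
opening: 0.0118
d [-0.4  0.1  0.3] rot [0.05 0.1  0.07] t 3.8667 F [ 0.2 -0.6 -1.2] open 0.011834816487161764
```

```bash

python3 -m creep '[[[0,0,10,0,0,0],[0,0,15,0,0,0],[0,0,15,0,0,0],[0,0,0,0,0,0]]]'
python3 go.py .657 -.177 .36 110
python3 -m creep '[[[0,0,25,0,0,0],[0,0,30,0,0,0],[0,0,30,0,0,0],[0,0,0,0,0,0]]]'
python3 go.py .657 -.177 .36 110
python3 - <<'E'
from h import *
cv2.imwrite("pics/b.png",viewer.read_camera("scene"))
E
```

```text
time: 4.2
tool_pos: [0.6574, -0.1766, 0.284]
tool_rot: [3.141, -0.001, 1.918]
contact_force: [1.0, -0.4, -0.7]
opening: 0.012
d [-0.4 -0.4 76. ] rot [-0.05  0.02  0.09] t 4.2 F [ 1.  -0.4 -0.7] open 0.011972805840981315
time: 4.53
tool_pos: [0.6563, -0.1762, 0.3703]
tool_rot: [-3.138, -0.004, 1.918]
contact_force: [0.4, 0.3, 0.0]
opening: 0.0116
d [  0.7  -0.8 -10.3] rot [-0.15 -0.26  0.09] t 4.5333 F [0.4 0.3 0. ] open 0.011610865612688821
```

View pics/b.png

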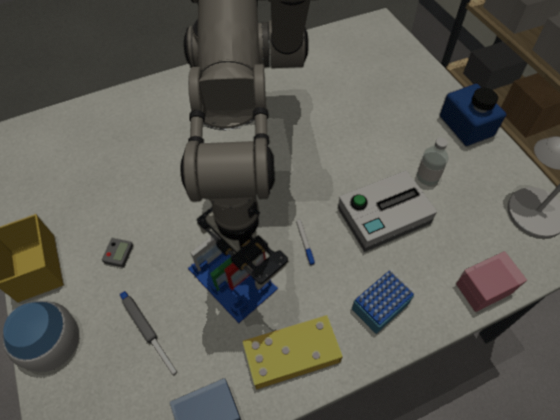

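The cassette is out of the rack and held at about (240,275). The other two are still in the rack. Now the transfer to above the reader.

```bash

python3 -m creep '[[[-6,37,0,0,0,-4],[-6,37,0,0,0,-4],[-6,37,0,0,0,-4],[-6,37,0,0,0,-4],[-6,37,0,0,0,-3]]]'
python3 -m creep '[[[-6,37,0,0,0,0],[-6,37,0,0,0,0],[-6,37,0,0,0,0],[-6,37,0,0,0,0],[-6,37,0,0,0,0]]]'
python3 go.py .5815 .269 .36 90.4
python3 - <<'E'
from h import *
T=lambda u,v:((u+.5)/(400/88)-.5+155,(v+.5)/4-.5+155)
S=lambda u,v:((u+.5)/(400/104)-.5+335,(v-300+.5)/(300/78)-.5+175)
for z in(.06,.067):print(at_z("top",*T(145,157),z),at_z("scene",*S(243,391),z))
E
```

```text
time: 5.0
tool_pos: [0.6231, 0.0058, 0.3601]
tool_rot: [-3.128, -0.005, 1.56]
contact_force: [0.5, 0.3, -1.8]
opening: 0.0118
time: 5.42
tool_pos: [0.5884, 0.1989, 0.3523]
tool_rot: [-3.116, -0.004, 1.554]
contact_force: [0.7, -0.2, -1.7]
opening: 0.0122
d [-6.9 70.1  7.7] rot [-0.22 -1.49  1.34] t 5.4167 F [ 0.7 -0.2 -1.7] open 0.012240136706769158
[0.58165228 0.26955602 0.06      ] [0.57819362 0.27330043 0.06      ]
[0.58027357 0.26790777 0.067     ] [0.58174501 0.26950734 0.067     ]
```

```bash

python3 -m creep '[[[-4,35,4,0,-1,1],[-4,30,4,0,-0.5,0.4],[0,0,0,0,0,0],[0,0,0,0,0,0]]]'
python3 go.py .581 .2688 .36 90.4
```

```text
time: 5.75
tool_pos: [0.5754, 0.2749, 0.3538]
tool_rot: [-3.132, -0.003, 1.589]
contact_force: [0.6, -0.1, -0.9]
opening: 0.0121
d [ 5.6 -6.1  6.2] rot [-0.18 -0.54 -0.65] t 5.75 F [ 0.6 -0.1 -0.9] open 0.0120878756692912
```

```bash

python3 -m creep '[[[5,-6,-15,0,-0.5,-0.6],[0,0,-15,0,0,0],[0,0,0,0,0,0],[0,0,0,0,0,0]]]'
python3 go.py .581 .2688 .315 90.4
python3 - <<'E'
from h import *
t=viewer.read_camera("top");s=viewer.read_camera("scene")
f=lambda im,x,y,w,h:cv2.resize(im[y:y+h,x:x+w],(400,400),interpolation=cv2.INTER_CUBIC)
cv2.imwrite("pics/c.png",np.hstack([f(t,145,140,110,110),f(s,335,140,110,110)]))
E
```

```text
time: 6.08
tool_pos: [0.5799, 0.267, 0.3195]
tool_rot: [-3.136, -0.001, 1.578]
contact_force: [0.9, -0.0, -0.9]
opening: 0.012
d [ 1.1  1.8 -4.5] rot [-0.04 -0.32 -0.02] t 6.0833 F [ 0.9 -0.  -0.9] open 0.011991386342398276
```

View pics/c.png

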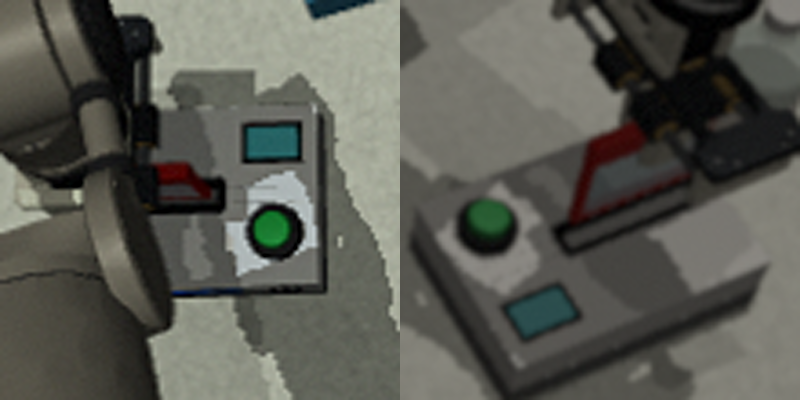

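```bash
python3 - <<'E'
from h import *
print(at_z("scene",335+172.5/3.636-.5,140+222.5/3.636-.5,.085))
# slot rim near-end corner predictions with slot centre (.581,.2688)
for p in((.571,.2098,.067),(.5935,.2098,.067)):print(p,(proj("scene",p)+.5-[335,140])*3.636+[400,0])
E
```

```text
[0.58051078 0.21860168 0.085     ]
(0.571, 0.2098, 0.067) [550.85723488 230.78101439]
(0.5935, 0.2098, 0.067) [566.85650643 254.85691063]
```

```bash

python3 -m creep '[[[1,1,-8,0,-0.3,0],[0,0,-8,0,0,0],[0,0,0,0,0,0],[0,0,0,0,0,0]]]'
python3 go.py .581 .2677 .2597 90.4
```

```text
time: 6.52
tool_pos: [0.5818, 0.2672, 0.3045]
tool_rot: [3.138, -0.002, 1.577]
contact_force: [0.4, -0.1, -1.4]
opening: 0.0117
d [ -0.8   0.5 -44.8] rot [-0.12  0.23  0.07] t 6.5167 F [ 0.4 -0.1 -1.4] open 0.0117019351841713
```

```bash

python3 -m creep '[[[0,0,-5,0,0,0],[0,0,-5,0,0,0],[0,0,0,0,0,0]]]'
python3 go.py .581 .2677 .2597 90.4
```

```text
time: 6.77
tool_pos: [0.5817, 0.2673, 0.2946]
tool_rot: [3.137, -0.002, 1.577]
contact_force: [-1.7, -0.2, -1.1]
opening: 0.012
d [ -0.7   0.4 -34.9] rot [-0.14  0.28  0.06] t 6.7667 F [-1.7 -0.2 -1.1] open 0.012016996934021432
```

```bash

python3 -m creep '[[[-0.7,0,-5,0,0.3,0],[0,0,0,0,0,0]]]'
python3 -m creep '[[[0,0,-5,0,0,0],[0,0,0,0,0,0]]]'
python3 go.py .581 .2677 .2597 90.4
```

```text
time: 6.93
tool_pos: [0.5807, 0.2674, 0.2889]
tool_rot: [-3.141, -0.002, 1.577]
contact_force: [-0.1, -0.1, -0.4]
opening: 0.0121
time: 7.1
tool_pos: [0.5808, 0.2674, 0.283]
tool_rot: [-3.141, -0.002, 1.577]
contact_force: [-1.3, -0.3, -0.9]
opening: 0.0118
d [  0.2   0.3 -23.3] rot [-0.14 -0.06  0.04] t 7.1 F [-1.3 -0.3 -0.9] open 0.011849052075017612
```

```bash

python3 -m creep '[[[0,0,-5,0,0,0],[0,0,0,0,0,0]]]'
python3 -m creep '[[[0,0,-5,0,0,0],[0,0,0,0,0,0]]]'
python3 -m creep '[[[0,0,-5,0,0,0],[0,0,0,0,0,0]]]'
python3 go.py .581 .2677 .2597 90.4
```

```text
time: 7.27
tool_pos: [0.5808, 0.2675, 0.2771]
tool_rot: [-3.14, -0.002, 1.577]
contact_force: [-1.3, -0.2, -1.3]
opening: 0.0116
time: 7.43
tool_pos: [0.5809, 0.2674, 0.2714]
tool_rot: [-3.14, -0.002, 1.577]
contact_force: [-0.9, -1.1, -1.8]
opening: 0.0121
time: 7.6
tool_pos: [0.5809, 0.2674, 0.2658]
tool_rot: [-3.14, -0.002, 1.577]
contact_force: [0.1, -0.5, -1.7]
opening: 0.012
d [ 0.1  0.3 -6.1] rot [-0.13 -0.07  0.04] t 7.6 F [ 0.1 -0.5 -1.7] open 0.011984563003929824
```

```bash

python3 -m creep '[[[0,0,-3,0,0,0],[0,0,0,0,0,0]]]'
python3 -m creep '[[[0,0,-2,0,0,0],[0,0,0,0,0,0]]]'
python3 -m creep '[[[0,0,-1,0,0,0],[0,0,0,0,0,0]]]'
python3 go.py .581 .2677 .2597 90.4
```

```text
time: 7.77
tool_pos: [0.5809, 0.2674, 0.2624]
tool_rot: [-3.14, -0.002, 1.577]
contact_force: [0.6, 0.5, -1.5]
opening: 0.0119
time: 7.93
tool_pos: [0.581, 0.2674, 0.2602]
tool_rot: [-3.14, -0.002, 1.577]
contact_force: [-0.1, 0.1, -2.1]
opening: 0.0119
time: 8.1
tool_pos: [0.5812, 0.2676, 0.26]
tool_rot: [3.141, -0.003, 1.577]
contact_force: [-0.3, -0.4, -1.1]
opening: 0.012
d [-0.2  0.1 -0.3] rot [-0.18  0.02  0.05] t 8.1 F [-0.3 -0.4 -1.1] open 0.012010141915092478
```

```bash

python3 -m creep '[[[0,0,-1.5,0,0,0],[0,0,0,0,0,0]]]'
python3 -m creep '[[[0,0,-1.5,0,0,0],[0,0,0,0,0,0]]]'
python3 go.py .581 .2677 .2597 90.4
```

```text
time: 8.27
tool_pos: [0.5814, 0.268, 0.2601]
tool_rot: [3.139, -0.004, 1.577]
contact_force: [-0.5, 0.1, -1.8]
opening: 0.0121
time: 8.43
tool_pos: [0.5815, 0.2683, 0.2599]
tool_rot: [3.137, -0.005, 1.577]
contact_force: [-0.2, 0.8, -1.3]
opening: 0.0117
d [-0.5 -0.6 -0.2] rot [-0.3   0.28  0.03] t 8.4333 F [-0.2  0.8 -1.3] open 0.011735132414045692
```

```bash

python3 -m creep '[[[-0.5,-0.5,-3,0,0.3,0],[0,0,0,0,0,0]]]'
python3 go.py .581 .2677 .2597 90.4
python3 -c "
from h import *
print(robot.observe()['joint_efforts'],robot.observe()['torque'])
s=viewer.read_camera('scene');t=viewer.read_camera('top')
f=lambda im,x,y,w,h:cv2.resize(im[y:y+h,x:x+w],(400,400),interpolation=cv2.INTER_CUBIC)
cv2.imwrite('pics/d.png',np.hstack([f(t,145,140,110,110),f(s,335,140,110,110)]))"
```

```text
time: 8.6
tool_pos: [0.5818, 0.2684, 0.2601]
tool_rot: [3.137, -0.008, 1.577]
contact_force: [-2.1, -0.5, -3.4]
opening: 0.012
d [-0.8 -0.7 -0.4] rot [-0.44  0.28  0.02] t 8.6 F [-2.1 -0.5 -3.4] open 0.012031812744751895
[-1.63506651e-01 -5.98273158e+01 -2.46364975e+01  5.45285724e-02
 -8.17016289e-01 -4.92096087e-02] [-0.16396372  0.58757916 -0.02677155]
```

View pics/d.png

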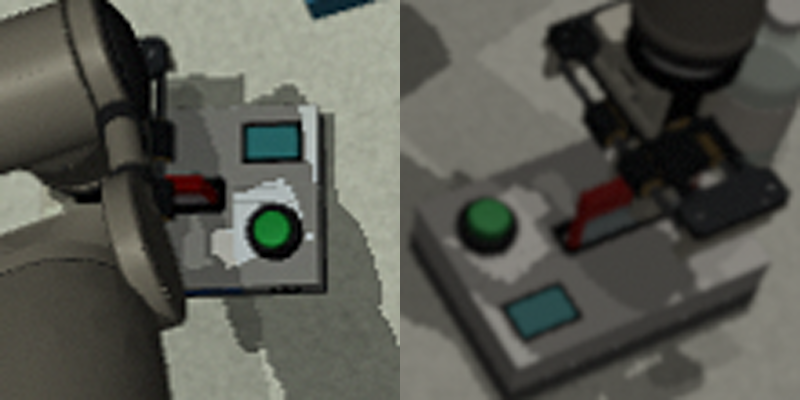

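The cassette is down in the slot: the bar's near end is at about (578,195-245) in the scene crop. Descent stalled at TCP z = 0.260, against 0.2597 predicted for fully home. I'll check the bar corner's projection.

```bash
python3 - <<'E'
from h import *
for z in(.115,.091,.120):
  for dx in(-.006,.006):print(z,dx,((proj("scene",(.581+dx,.2186,z))+.5-[335,140])*3.636+[400,0]).round(1))
E
python3 -m creep '[[[0,0,0,0,0,0],[0,0,0,0,0,0]]]'
python3 go.py .581 .2677 .2597 90.4
```

```text
0.115 -0.006 [575.7 192.1]
0.115 0.006 [584.6 205.1]
0.091 -0.006 [569.9 211.8]
0.091 0.006 [578.7 224.7]
0.12 -0.006 [576.9 187.9]
0.12 0.006 [585.9 201. ]
time: 8.87
tool_pos: [0.5817, 0.2685, 0.2596]
tool_rot: [3.137, -0.008, 1.577]
contact_force: [-1.4, 0.7, 4.2]
opening: 0.0117
d [-0.7 -0.8  0.1] rot [-0.44  0.27  0.02] t 8.8667 F [-1.4  0.7  4.2] open 0.011679397569089709
```

Upward contact force (+4.2 N) and the image agree that it's home. Release and raise.

```bash

python3 -m creep '[[[0,0,0,0,0,0],[0,0,0,0,0,0],[0,0,0,0,0,0],[0,0,0,0,0,0],[0,0,0,0,0,0]]]' -0.087
python3 go.py .581 .2677 .36 90.4
python3 -m creep '[[[0,0,15,0,0,0],[0,0,20,0,0,0],[0,0,25,0,0,0],[0,0,25,0,0,0],[0,0,0,0,0,0]]]'
python3 go.py .5497 .1697 .32 90.4
python3 -c "
from h import *
s=viewer.read_camera('scene');t=viewer.read_camera('top')
f=lambda im,x,y,w,h:cv2.resize(im[y:y+h,x:x+w],(400,400),interpolation=cv2.INTER_CUBIC)
cv2.imwrite('pics/e.png',np.hstack([f(t,145,140,110,110),f(s,335,140,110,110)]))"
```

```text
time: 9.28
tool_pos: [0.5819, 0.2681, 0.2579]
tool_rot: [3.138, -0.007, 1.577]
contact_force: [0.4, -0.5, 1.1]
opening: 0.0402
d [ -0.9  -0.4 102.1] rot [-0.39  0.21  0.04] t 9.2833 F [ 0.4 -0.5  1.1] open 0.04023146626032592
time: 9.7
tool_pos: [0.5812, 0.2675, 0.3428]
tool_rot: [-3.139, -0.004, 1.577]
contact_force: [1.4, 0.7, 1.2]
opening: 0.05
d [-31.5 -97.8 -22.8] rot [-0.25 -0.17  0.05] t 9.7 F [1.4 0.7 1.2] open 0.050009712480636306
```

View pics/e.png

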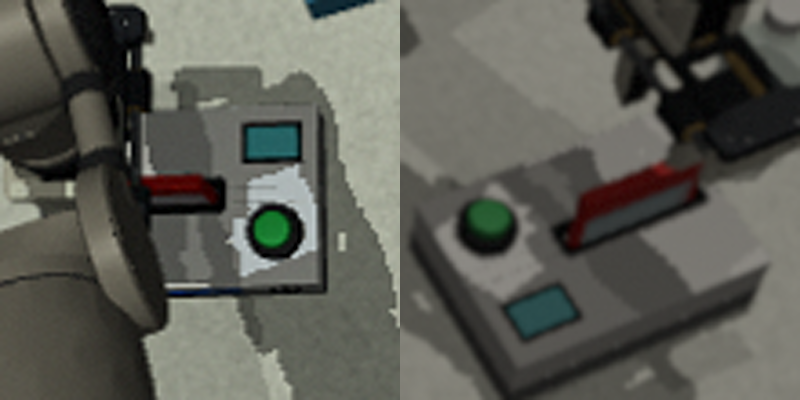

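The red cassette stands upright in the slot, released (scene crop 570-700, 165-245). Next is the button: close the fingers and move over it.

```bash

python3 -m creep '[[[-10,-33,0,0,0,0],[-10,-33,0,0,0,0],[-10,-32,0,0,0,0],[0,0,0,0,0,0],[0,0,0,0,0,0]]]' 1 30
python3 go.py .5497 .1692 .28 90.4
```

```text
time: 10.22
tool_pos: [0.5471, 0.1668, 0.3309]
tool_rot: [-3.122, -0.001, 1.58]
contact_force: [0.6, 0.3, 0.8]
opening: 0.0207
d [  2.6   2.4 -50.9] rot [-0.05 -1.12 -0.1 ] t 10.2167 F [0.6 0.3 0.8] open 0.020701511576803847
```

```bash

python3 -m creep '[[[2,2,-15,0,-1.1,0],[0,0,-15,0,0,0],[0,0,-15,0,0,0],[0,0,0,0,0,0],[0,0,0,0,0,0]]]'
python3 go.py .5497 .1692 .265 90.4
```

```text
time: 10.63
tool_pos: [0.5495, 0.1709, 0.2811]
tool_rot: [-3.138, -0.001, 1.579]
contact_force: [0.1, 0.9, 0.4]
opening: 0.0004
d [  0.2  -1.7 -16.1] rot [-0.06 -0.19 -0.1 ] t 10.6333 F [0.1 0.9 0.4] open 0.0003532433333087357
```

```bash

python3 -m creep '[[[0,-1.5,-10,0,-0.2,0],[0,0,0,0,0,0]]]'
for i in 1 2 3; do python3 -m creep '[[[0,0,-4,0,0,0],[0,0,0,0,0,0]]]'; done
```

```text
time: 10.8
tool_pos: [0.5498, 0.1707, 0.2709]
tool_rot: [-3.141, -0.001, 1.581]
contact_force: [-0.9, 0.4, -0.5]
opening: 0.0006
time: 10.97
tool_pos: [0.5503, 0.1715, 0.2677]
tool_rot: [3.141, -0.002, 1.582]
contact_force: [-0.0, -0.1, -0.5]
opening: 0.0002
time: 11.13
tool_pos: [0.5506, 0.172, 0.2646]
tool_rot: [3.139, -0.002, 1.582]
contact_force: [-0.4, -0.5, -0.1]
opening: 0.0005
time: 11.3
tool_pos: [0.5508, 0.1721, 0.2609]
tool_rot: [3.138, -0.002, 1.582]
contact_force: [-0.2, 0.5, -0.6]
opening: 0.0006
```

```bash

python3 -m creep '[[[-1,-3,-3,0,0.2,0],[0,0,0,0,0,0]]]'
for i in 1 2 3; do python3 -m creep '[[[0,0,-3,0,0,0],[0,0,0,0,0,0]]]'; done
```

```text
time: 11.47
tool_pos: [0.55, 0.169, 0.2583]
tool_rot: [3.14, -0.003, 1.582]
contact_force: [-1.1, -0.2, 1.9]
opening: 0.0008
time: 11.63
tool_pos: [0.5501, 0.1689, 0.2559]
tool_rot: [3.139, -0.003, 1.582]
contact_force: [-1.7, 1.7, 4.9]
opening: 0.0004
time: 11.8
tool_pos: [0.5501, 0.1689, 0.2545]
tool_rot: [3.138, -0.003, 1.582]
contact_force: [-1.4, 0.4, 5.3]
opening: 0.0006
time: 11.97
tool_pos: [0.55, 0.1689, 0.2549]
tool_rot: [3.136, -0.003, 1.582]
contact_force: [-1.8, -0.1, 4.4]
opening: 0.0003
```

```bash

python3 -m creep '[[[0,0,-6,0,0,0],[0,0,-6,0,0,0],[0,0,0,0,0,0]]]'
python3 -m creep '[[[0,0,-9,0,0,0],[0,0,-9,0,0,0],[0,0,-9,0,0,0]]]'
```

```text
time: 12.22
tool_pos: [0.5493, 0.1691, 0.2561]
tool_rot: [3.128, -0.004, 1.583]
contact_force: [-2.1, 0.6, 3.3]
opening: 0.0005
time: 12.47
tool_pos: [0.5485, 0.1693, 0.2527]
tool_rot: [3.114, -0.004, 1.585]
contact_force: [-29.5, -7.0, 77.1]
opening: 0.0004
```

Fully bottomed (the force jumped to 77 N). Retract straight up now.

```bash

python3 -m creep '[[[0,0,8,0,0,0],[0,0,15,0,0,0],[0,0,25,0,0,0],[0,0,30,0,0,0],[0,0,30,0,0,0]]]'
python3 -m creep '[[[-20,-25,20,0,0,0],[-20,-30,0,0,0,0],[-20,-30,0,0,0,0],[-20,-30,0,0,0,0],[0,0,0,0,0,0]]]'
python3 -m creep '[[[-15,-30,0,0,0,0],[-15,-30,0,0,0,0],[-15,-30,0,0,0,0],[0,0,0,0,0,0],[0,0,0,0,0,0]]]'
python3 -c "
from h import *
s=viewer.read_camera('scene');t=viewer.read_camera('top')
f=lambda im,x,y,w,h:cv2.resize(im[y:y+h,x:x+w],(400,400),interpolation=cv2.INTER_CUBIC)
cv2.imwrite('pics/f.png',np.hstack([f(t,145,140,110,110),f(s,335,140,110,110)]));cv2.imwrite('pics/g.png',s)"
```

```text
time: 12.88
tool_pos: [0.5455, 0.1686, 0.3652]
tool_rot: [3.118, -0.002, 1.586]
contact_force: [1.7, -0.5, 0.5]
opening: 0.0002
time: 13.3
tool_pos: [0.4631, 0.0515, 0.392]
tool_rot: [3.104, -0.002, 1.591]
contact_force: [0.6, 0.2, -0.7]
opening: 0.0005
time: 13.72
tool_pos: [0.4153, -0.0425, 0.3913]
tool_rot: [3.103, -0.002, 1.589]
contact_force: [0.5, -0.6, 0.5]
opening: 0.0006
```

View pics/f.png

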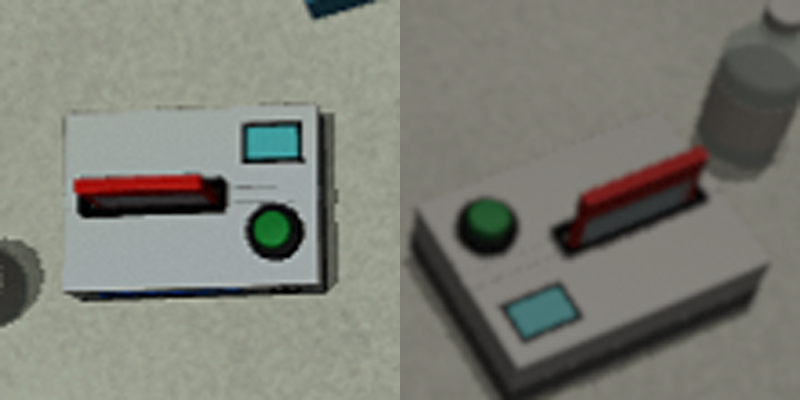

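View pics/g.png

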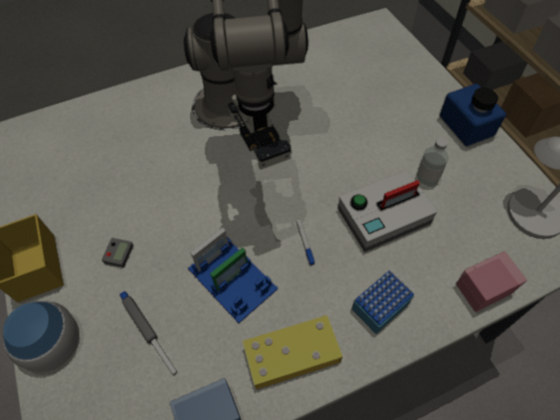

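The crops show the red cassette standing in the slot and the button back up. The full scene shows white and green still in the rack, and the bystanders where they were. One numeric check of the seating before handing in.

```bash
python3 - <<'E'
from h import *
print("img ends top face ~ L(580,195) R(704,150)")
for z in(.115,.121):
  for y in(.2186,.3186):
    for dx in(-.006,.006):print(z,y,dx,((proj("scene",(.581+dx,y,z))+.5-[335,140])*3.636+[400,0]).round(0))
E
```

```text
img ends top face ~ L(580,195) R(704,150)
0.115 0.2186 -0.006 [576. 192.]
0.115 0.2186 0.006 [585. 205.]
0.115 0.3186 -0.006 [698. 145.]
0.115 0.3186 0.006 [707. 157.]
0.121 0.2186 -0.006 [577. 187.]
0.121 0.2186 0.006 [586. 200.]
0.121 0.3186 -0.006 [700. 139.]
0.121 0.3186 0.006 [709. 152.]
```

Both ends of the bar match a top height of 115 mm, so it is level and fully home. Handing in.

```bash
python3 -c "
from cell import robot
print(robot.hand_in(), robot.observe()['time'])"
```

```text
the job is handed in; nothing more can be done
the job is handed in; nothing more can be done
```

I moved the red cassette from the rack into the reader's slot, lowered it until it stopped, then pressed the start button and let it go. I handed the job in at about 14 s of the 51 s allowed.

- **Seating:** the lowering stalled at TCP height 0.260 m, against 0.2597 m predicted for fully home. The contact force stayed near zero or slightly downward for several steps after the stall, and reached +4.2 N only on the last reading. After release, both ends of the grip bar lined up in the scene image with a top height of 115 mm, so it stands level and home.
- **Button:** it met the spring at about 5 N and went to its stop, and the last pictures show it back up. The final push was harder than I meant: the wrist force read 77 N for a moment. That is under the 120 N wrist limit and was at the fingertips, but if it counts as the gripper's body pressing on something, it is over the 40 N limit.
- **Everything else:** the last picture shows the white and green cassettes still in the rack, the bottle, timer, marker and pipette unmoved, and the arm clear.

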